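Push two washers into their counterbores

ROBOT

A 6-joint arm with a two-finger parallel gripper is mounted at the origin on a cart in front of the work surface, level with it; the furniture and walls round the work are solid. World frame = base frame: x ahead of the robot, y to its left, z up, the work surface at z = 0. Lengths are in m, angles in rad, forces in N, time in s.
With the tool pointing down it reaches from about 0.275 to 0.875 m from the base axis. Payload 12.5 kg.
Tool frame: the origin (TCP) lies on the centre line of the jaws, within the pads' length; the fingertips stand 17 mm ahead of it and the grasp point (between the pads) lies 2 mm behind it; z points along the fingers, y is the line along which they close (so a half turn about z gives the same grasp; the last joint's range is limited). The gripper opens to 85 mm and grips with 20 to 120 N. Pads are 22 mm wide; open, the fingers measure 114 mm over their backs; the gripper's body (76 mm by 85 mm) begins 54 mm behind the grasp point. The pads swing forward as they close: fully open they stand 13 mm farther back than shut.
Start: joints at [-1.415, 0.351, 1.652, -0, 1.139, -0.085], TCP at [0.131, -0.534, 0.248] pointing down, gripper open.
Joint ranges: [-2.75, 2.75], [-0.79, 2.1], [0.01, 2.65], [-1.57, 4.71], [0.07, 3.14], [-2.87, 2.87]. Speed limits (rad/s): [2.22, 2.22, 2.79, 3.14, 3.14, 3.14].

INTERFACE

Orientations are given as a rotation vector (axis times angle).
In Python, from workcell import robot gives the robot as it stands. The module is installed in compiled form; this text tells all that it offers.
- The arm moves only by the shell command python3 -m handwheel 'ROWS' [OPENING] [FORCE]. ROWS is JSON, a list of rows, each a list of 4 numbers: the shift along the tool's x, y, z in mm, then the turn about the tool's z in degrees. In form: [[tx, ty, tz, spin], ...]. A call has 1 to 10 rows; each row is the pose to reach, as a shift and turn from the pose commanded when the call began, along the tool's axes at that moment; what a row does not reach only later rows make up. A row lasts 1/12 s, in which the tool goes at most 41.7 mm and 7.16 degrees, less where a joint would pass 70% of its speed; a pose out of reach is approached as far as the arm can. A call with a gripper value outside its range is refused whole. OPENING is the closure in counts, from 0 (fully open) to 255 (shut), set as the call begins (- or left out, the last holds). The fingers move at their own pace and stop on an object; FORCE is the grip in N (left out, the last holds). Time passes only in rows, so rows that repeat a pose let the fingers close. It gives the time, the measured TCP pose, the force, the opening and the grip force at its end, in the units of the state.
- robot.state(): the state, without advancing time (a new reading comes with each control period).
- robot.grab_frame(name): name is "scene" or "side" or "wrist"; returns a dict with "image" (420x560x3 uint8, red, green, blue), "z_map" (420x560 float32, m along the optical axis (not along the pixel's ray), 0 where there is no reading), "fx", "fy", "cx", "cy" (pixels), "origin" and "orientation" of the camera in the world; the wrist camera has in their place "T_tool_cam" (4x4, takes a point from camera to tool coordinates, whose origin is the TCP and whose axes are the flange's). Camera axes: x right, y up, looking along -z (the intrinsics and any distortion apply to the point x, -y, -z); pixel columns grow to the right and rows downward; lengths in m; the calibration is good to about 2 mm. A picture is of the moment at which its call begins: read the wrist's pose just before it.
- robot.sign_off(): hands the job in; it is judged then, once.
The state is a dict: "t": time; "joint_pos": joint angles; "joint_vel": joint speeds; "joint_efforts": joint torques, N m; "tool_pos": TCP position; "eef_rot": TCP orientation; "ft_force": force on the tool from outside, world axes, zero at the start; "torque": the same for the moment, N m; "opening": finger opening in m; "grip_force": force on a finger pad.
Only numpy, scipy, OpenCV 4.12 (cv2) and the standard library are available. Lean on these libraries where they do the work, as an engineer would, in place of code of your own. Each camera call takes 0.05 s, during which the arm holds its last target. There are 200 camera calls.

TASK

Two thick steel washers, a large and a small one, lie loose on the plywood jig board. With the fingertips push each washer across the board until it drops flat into the round recess of its own size, the large washer into the large recess and the small washer into the small recess. Only slide the washers, never pick them up, and leave the wooden knob on the board and the other things on the bench where they are.

Things in the scene. Friction and masses are not known exactly. Their poses are not given: they have to be found in the camera images.
- board: plywood jig board screwed to the bench (it does not move), 150 mm (its x) by 240 mm (its y), 28 mm thick. Origin at the centre of its underside on the bench, z up. Its flat top has two round recesses, 8 mm deep, in the half toward +x; the rest of the top is level and smooth
- large_recess (a point): centre of the floor of the large recess: round, 54 mm across, 8 mm deep, at (+30, +62, +20) mm in the board's frame; the board's top and the recess rim are 8 mm above this point
- small_recess (a point): centre of the floor of the small recess: round, 40 mm across, 8 mm deep, at (+30, -62, +20) mm in the board's frame; the board's top and the recess rim are 8 mm above this point
- large_washer: large loose flat steel washer, 50 mm outside diameter, 18 mm bore, 8 mm thick, about 0.1 kg, lying flat on the board in its -x half, at either end. Origin at the centre of its underside, z along its axis. In its recess it has 2 mm of play all round and its top is flush with the board
- small_washer: small loose flat steel washer, 36 mm outside diameter, 12 mm bore, 8 mm thick, about 0.05 kg, lying flat on the board in its -x half, at the end where the large one is not. Origin at the centre of its underside, z along its axis. In its recess it has 2 mm of play all round and its top is flush with the board; it would also fall into the large recess, which is wrong
- wood_knob: loose turned wooden knob, 34 mm across and 37 mm tall, standing on the board between the two recesses near the +x edge; origin at the centre of its underside. Leave it
- tape_measure: yellow tape measure on the bench left of the board, 66x86x38 mm, origin at the centre of its underside. Leave it
- screwdriver: screwdriver with a blue handle lying on the bench right of the board, 219 mm long, 30 mm thick, origin at the middle of its length, on its underside. Leave it
- offcut: dark wooden offcut lying on the bench just beside the left (+y) end of the board, 40x100x20 mm, origin at the centre of its underside. Leave it
- sanding_block: cork sanding block on the bench, far right, 64x110x32 mm, origin at the centre of its underside. Leave it
- marking_gauge: beech marking gauge on the bench, far left, 54x210x72 mm, origin at the centre of its underside. Leave it

How it is judged:
At the end, for the whole second after the job is handed in: Each washer lies at rest in the recess of its own size: centre within 4 mm of the recess centre, underside within 2.5 mm of its floor, tilted less than 0.06 rad; the six other things are within 15 mm of where they were (horizontal distance between large_washer and large_recess below 0.004 m and z of large_washer in the frame of large_recess below 0.0025 m and angle between each of large_washer, small_washer's own z axis and vertical below 0.06 rad and linear speed of each of large_washer, small_washer below 0.01 m/s and horizontal distance between small_washer and small_recess below 0.004 m and z of small_washer in the frame of small_recess below 0.0025 m and distance of each of wood_knob, tape_measure, screwdriver, offcut, sanding_block, marking_gauge from where it was at the start of the episode below 0.015 m); the robot touches nothing.
It fails at once if the large washer was lifted: the middle of its underside rose more than 8 mm above the board's top (z of large_washer in the frame of board above 0.036 m).
It fails at once if the small washer was lifted: the middle of its underside rose more than 8 mm above the board's top (z of small_washer in the frame of board above 0.036 m).
It fails at once if the knob, the tape measure or another bystander was moved more than 15 mm (distance of any of wood_knob, tape_measure, screwdriver, offcut, sanding_block, marking_gauge from where it was at the start of the episode above 0.015 m).
It also fails if it takes over 51 s, if anything falls off the work surface, if the arm or the gripper's body presses on something with over 40 N, if the wrist force passes 120 N, or if a joint passes its speed limit or range.

## Working session

There is one attempt and no reset: what is moved stays moved. The work goes in short steps, Python scripts to look and compute and a shell command to move; the robot and the scene stay as the last step left them, time stands still between calls to the robot, and variables do not carry over. Pictures are saved under pics/ and viewed, at most 10 in all, crops included, and the job is handed in when it is done.

```bash
mkdir -p pics
cat > h.py <<'E'
import numpy as np, cv2
from scipy.spatial.transform import Rotation as R
from workcell import robot
def cam(name):
    s=robot.state(); f=robot.grab_frame(name)
    if 'T_tool_cam' in f:
        T=np.eye(4);T[:3,:3]=R.from_rotvec(s['eef_rot']).as_matrix();T[:3,3]=s['tool_pos'];T=T@f['T_tool_cam']
        f['o'],f['M']=T[:3,3],T[:3,:3]
    else:
        q=np.array(f['orientation']);f['o']=np.array(f['origin'])
        f['M']=q if q.shape==(3,3) else R.from_rotvec(q).as_matrix() if q.size==3 else R.from_quat(q).as_matrix()
    return f
def plane(f,uv,z):
    uv=np.atleast_2d(uv).astype(float)
    d=np.c_[(uv[:,0]-f['cx'])/f['fx'],-(uv[:,1]-f['cy'])/f['fy'],-np.ones(len(uv))]@f['M'].T
    return f['o']+d*((z-f['o'][2])/d[:,2])[:,None]
def save(f,n): cv2.imwrite('pics/'+n,f['image'][:,:,::-1])
E
python3 - <<'E'
from h import *
s=robot.state();print(s['tool_pos'],s['eef_rot'],s['opening'])
a=cam('scene');b=cam('side')
for f in(a,b):print({k:v for k,v in f.items() if k not in('image','z_map')})
cv2.imwrite('pics/a.png',cv2.resize(np.hstack([a['image']]),None,fx=1.4,fy=1.4)[:,:,::-1]);save(b,'b.png')
E
```

```text
[ 0.13113107 -0.53381834  0.24775673] [-3.11770661e+00 -3.77184939e-01  4.84949772e-05] 0.08537169437103903
{'fx': 447.8611980402412, 'fy': 447.8611980402412, 'cx': 283.23776027333304, 'cy': 213.95400092931203, 'origin': array([0.45926839, 1.16247033, 1.4134457 ]), 'orientation': array([ 0.02665135, -1.02995769, -2.96268136]), 'o': array([0.45926839, 1.16247033, 1.4134457 ]), 'M': array([[-9.99843740e-01, -9.76205404e-04, -1.76505937e-02],
       [-1.01832981e-02, -7.84355210e-01,  6.20228349e-01],
       [-1.44498054e-02,  6.20311173e-01,  7.84222705e-01]])}
{'fx': 527.2912949860371, 'fy': 527.2912949860371, 'cx': 269.38738579806756, 'cy': 209.09127458167794, 'origin': array([ 0.50168391, -1.5281955 ,  0.89396985]), 'orientation': array([ 1.08404355,  0.00518122, -0.01156241]), 'o': array([ 0.50168391, -1.5281955 ,  0.89396985]), 'M': array([[ 0.99992729,  0.01197077, -0.00145252],
       [-0.00688311,  0.46770499, -0.88385783],
       [-0.00990111,  0.88380356,  0.46775338]])}
```

View pics/a.png

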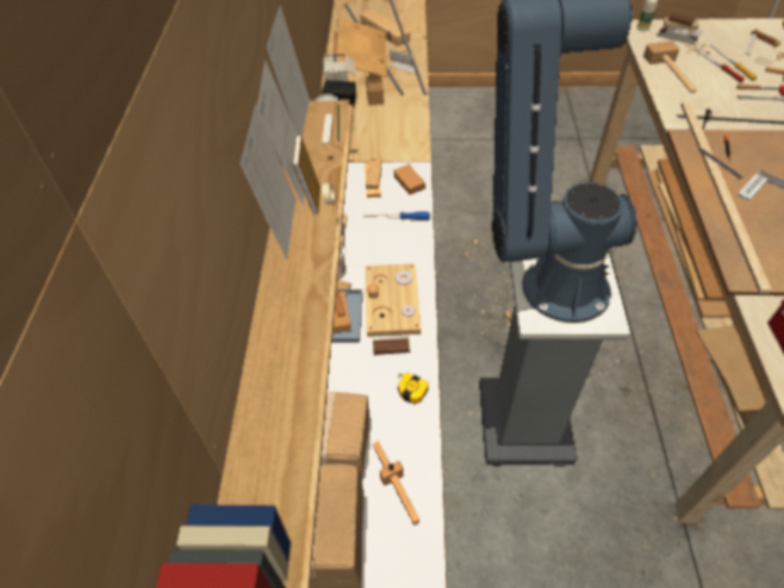

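The scene view shows the board at about (392,300), the large washer at (404,277), the small one at (408,311), the knob at (373,290), and recesses at (382,316) and (380,281). Each washer starts at the wrong end, so their paths cross.

Run:
```python
from h import *
f=cam('scene')
for n,u,v in [('L',404,277),('S',408,311),('c1',366,265),('c2',416,264),('c3',420,332),('c4',370,334)]:
    print(n,plane(f,[u/1.4,v/1.4],.03)[0].round(3))
s=robot.state();M=R.from_rotvec(s['eef_rot']).as_matrix();print(M.round(3))
w=cam('wrist');print(w['T_tool_cam'],w['fx'],w['cx'],w['cy'])
print('shift to board view',(M.T@(np.array([.43,0,.30])-s['tool_pos'])*1000).round())
```

```text
L [ 0.47  -0.015  0.03 ]
S [0.458 0.109 0.03 ]
c1 [ 0.582 -0.061  0.03 ]
c2 [ 0.434 -0.065  0.03 ]
c3 [0.426 0.18  0.03 ]
c4 [0.561 0.187 0.03 ]
[[ 0.971  0.238 -0.   ]
 [ 0.238 -0.971  0.001]
 [ 0.    -0.001 -1.   ]]
[[-4.97300126e-04  9.62801266e-01  2.70210058e-01  6.72637686e-02]
 [ 9.99999629e-01  2.88805005e-04  8.11361794e-04 -1.47242149e-04]
 [ 7.03142145e-04  2.70210361e-01 -9.62801052e-01 -1.25271666e-01]
 [ 0.00000000e+00  0.00000000e+00  0.00000000e+00  1.00000000e+00]] 356.1153295973462 282.1317316973707 205.099063167001
shift to board view [ 418. -447.  -52.]
```

```bash
python3 -m handwheel '[[519,-484,28,0],[519,-484,28,0],[519,-484,28,0],[519,-484,28,0],[519,-484,28,0],[519,-484,28,0],[519,-484,28,0],[519,-484,28,0],[519,-484,28,0],[519,-484,28,0]]'
python3 - <<'E'
from h import *
s=robot.state();M=R.from_rotvec(s['eef_rot']).as_matrix();print((M.T@(np.array([.52,.06,.22])-s['tool_pos'])*1000).round(),s['t'])
E
```

```text
t: 1.03
tool_pos: [0.3598, -0.1839, 0.232]
eef_rot: [3.119, 0.377, 0.001]
ft_force: [0.1, -1.3, 0.0]
opening: 0.0854
grip_force: 0.0
[ 214. -199.   12.] 1.0333
```

```bash
python3 -m handwheel '[[210,-195,12,0],[210,-195,12,0],[210,-195,12,0],[210,-195,12,0],[210,-195,12,0],[210,-195,12,0],[210,-195,12,0],[210,-195,12,0],[210,-195,12,0],[210,-195,12,0]]'
python3 - <<'E'
from h import *
w=cam('wrist');cv2.imwrite('pics/w1.png',cv2.resize(w['image'],None,fx=1.4,fy=1.4)[:,:,::-1])
E
```

```text
t: 1.87
tool_pos: [0.5162, 0.0535, 0.2196]
eef_rot: [3.119, 0.378, -0.001]
ft_force: [0.4, -0.5, 0.4]
opening: 0.0855
grip_force: 0.0
```

View pics/w1.png

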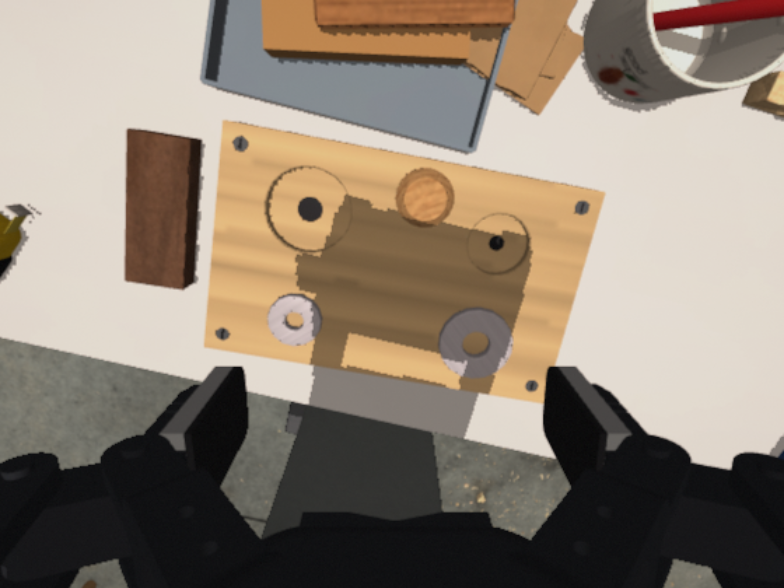

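The wrist view (1.4×) shows the recess floor holes at (310,209) and (497,243), the small washer at (294,320), the large washer at (476,343) and the knob at (425,197). The board corners are at (222,121), (605,192), (550,405) and (204,348).

```bash
cat >> h.py <<'E'
def washers(w,boxes):
    # boxes in 1.4x pixels: name->(u,v,half); low-saturation blob -> centre of washer top (z=.036)
    out={}
    hsv=cv2.cvtColor(w['image'],cv2.COLOR_RGB2HSV)
    for n,(u,v,h) in boxes.items():
        m=np.zeros(hsv.shape[:2],np.uint8);u,v,h=[int(x/1.4) for x in(u,v,h)]
        m[v-h:v+h,u-h:u+h]=255*(hsv[v-h:v+h,u-h:u+h,1]<60)
        c=max(cv2.findContours(m,0,2)[0],key=cv2.contourArea)
        e=cv2.fitEllipse(cv2.convexHull(c));out[n]=plane(w,e[0],.035)[0][:2];print(n,'px',np.round(e[0],1),'axes',np.round(e[1],1),'xy',out[n].round(4))
    return out
E
python3 - <<'E'
from h import *
w=cam('wrist')
c=plane(w,np.array([[222,121],[605,192],[550,405],[204,348]])/1.4,.028)[:,:2]
ctr=c.mean(0);yv=(c[0]+c[3]-c[1]-c[2])/2;xv=(c[0]+c[1]-c[2]-c[3])/2
print('board',ctr.round(4),'len',np.linalg.norm(yv),np.linalg.norm(xv),'yaw',np.degrees(np.arctan2(-yv[0],yv[1])),np.degrees(np.arctan2(xv[1],xv[0])))
h=plane(w,np.array([[310,209],[497,243]])/1.4,.020)[:,:2]
d=h[0]-h[1];yaw=np.arctan2(-d[0],d[1]);print('recess L,S',h.round(4),'sep',np.linalg.norm(d),'yaw',np.degrees(yaw))
W=washers(w,{'S':(294,320,36),'L':(476,343,45)})
k=plane(w,np.array([425,197])/1.4,.065)[0,:2]
Rm=np.array([[np.cos(yaw),-np.sin(yaw)],[np.sin(yaw),np.cos(yaw)]])
o=h.mean(0)-Rm@[.03,0]
for n,p in [('L',W['L']),('S',W['S']),('K',k)]:print(n,'in board mm',((p-o)@Rm*1000).round(1))
for n,i in(('L',0),('S',1)):
    t=h[i]-W[n];print(n,'travel',np.linalg.norm(t),'heading deg',np.degrees(np.arctan2(t[1],t[0])))
E
```

```text
board [0.504  0.0489] len 0.24203547929185257 0.1499786035131365 yaw 3.5543351094087026 4.502350706508935
recess L,S [[ 0.5307  0.1138]
 [ 0.5381 -0.0106]] sep 0.12454495873299103 yaw 3.404505574870758
S px [209.7 227.7] axes [36.7 38.4] xy [0.4598 0.1084]
L px [338.9 244.2] axes [50.  52.6] xy [ 0.4725 -0.0117]
L in board mm [-35.5 -59.5]
S in board mm [-41.   61.1]
K in board mm [54.7 -6.2]
L travel 0.13830591072745485 heading deg 65.13781523435267
S travel 0.14234810421122016 heading deg -56.667874571552304
```

```bash
python3 -m handwheel '[[-58,53,110,38.7],[-58,53,110,38.7],[-58,53,110,38.7],[-58,53,110,38.7],[-58,53,110,38.7],[-58,53,110,38.7],[-58,53,110,38.7],[-58,53,110,38.7]]' 75 20
cat >> h.py <<'E'
def shift(x,y,z):
    s=robot.state();M=R.from_rotvec(s['eef_rot']).as_matrix();print('t',s['t'],'pos',s['tool_pos'].round(4),'yheading',np.degrees(np.arctan2(M[1,1],M[0,1])).round(1),'tilt',M[2].round(3),'open',round(s['opening'],4),'F',s['ft_force'].round(1))
    print('shift mm',(M.T@(np.array([x,y,z])-s['tool_pos'])*1000).round(1))
E
python3 - <<'E'
from h import *
w=cam('wrist');cv2.imwrite('pics/w2.png',cv2.resize(w['image'],None,fx=1.4,fy=1.4)[:,:,::-1])
shift(.4725,-.0117,.06)
E
```

```text
t: 2.63
tool_pos: [0.4728, -0.0123, 0.1102]
eef_rot: [-3.068, 0.676, -0.001]
ft_force: [0.3, -0.4, 0.1]
opening: 0.0602
grip_force: 0.0
t 2.6833 pos [ 0.4728 -0.0121  0.1102] yheading -114.8 tilt [ 0. -0. -1.] open 0.06 F [-0.   0.7  0.3]
shift mm [-0.5 -0.2 50.2]
```

View pics/w2.png

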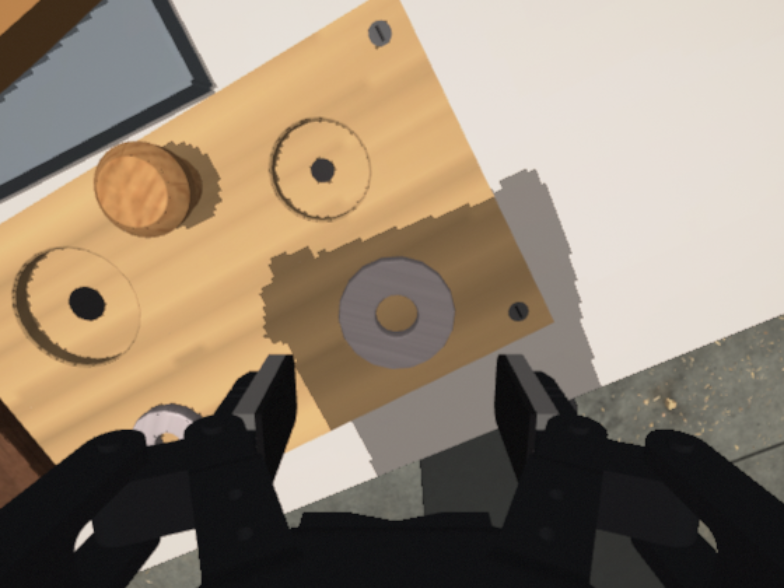

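Washer at (396,312), midway between the pads. The large recess floor hole is at (87,303) and the small one at (322,170). I'll measure again from this nearer view.

Run:
```python
from h import *
w=cam('wrist')
W=washers(w,{'L':(396,312,75)})
h=plane(w,np.array([[87,303],[322,170]])/1.4,.020)[:,:2];print(h.round(4),np.linalg.norm(h[0]-h[1]))
shift(*W['L'],.06)
print('travel in tool');shift(*h[0],.06)
```

```text
L px [283.3 222.8] axes [79.9 82.4] xy [ 0.4725 -0.0132]
[[ 0.5308  0.1144]
 [ 0.5383 -0.009 ]] 0.12366957662448375
t 2.7333 pos [ 0.4729 -0.0119  0.1102] yheading -114.8 tilt [ 0.001 -0.    -1.   ] open 0.06 F [-0.2  0.3 -0.7]
shift mm [ 0.2  1.3 50.2]
travel in tool
t 2.7333 pos [ 0.4729 -0.0119  0.1102] yheading -114.8 tilt [ 0.001 -0.    -1.   ] open 0.06 F [-0.2  0.3 -0.7]
shift mm [  -0.5 -139.    50.2]
```

```bash
python3 -m handwheel '[[0,0,25,0],[0,0,45,0],[0,0,58,0],[0,0,58,0],[0,0,58,0]]'; python3 -m handwheel '[[0,0,1,0],[0,0,2,0],[0,0,3,0],[0,0,4,0],[0,0,4,0],[0,0,4,0]]'
```

```text
t: 3.15
tool_pos: [0.4728, -0.0116, 0.0519]
eef_rot: [3.068, -0.676, -0.001]
ft_force: [0.7, 0.6, 0.9]
opening: 0.0602
grip_force: 0.0
t: 3.65
tool_pos: [0.473, -0.0116, 0.048]
eef_rot: [-3.068, 0.677, -0.0]
ft_force: [-0.8, -0.3, 0.7]
opening: 0.06
grip_force: 0.0
```

```bash
python3 -m handwheel '[[0,0,1,0],[0,0,2,0],[0,0,2,0],[0,0,2,0]]'; python3 -m handwheel '[[0,0,1,0],[0,0,2,0],[0,0,2,0],[0,0,2,0]]'
```

```text
t: 3.98
tool_pos: [0.4729, -0.0116, 0.0458]
eef_rot: [3.068, -0.677, -0.0]
ft_force: [0.2, -0.8, -0.1]
opening: 0.0605
grip_force: 0.0
t: 4.32
tool_pos: [0.4729, -0.0116, 0.0438]
eef_rot: [3.068, -0.677, -0.0]
ft_force: [-0.7, 0.0, -0.2]
opening: 0.0604
grip_force: 0.0
```

```bash
for i in 1 2 3; do python3 -m handwheel '[[0,0,1,0],[0,0,1.5,0],[0,0,1.5,0]]' | grep -E "pos|force"; done
```

```text
tool_pos: [0.4729, -0.0116, 0.0422]
ft_force: [-0.2, -0.2, 0.0]
grip_force: 0.0
tool_pos: [0.4729, -0.0116, 0.0407]
ft_force: [-0.1, 0.2, 1.0]
grip_force: 0.0
tool_pos: [0.473, -0.0116, 0.0399]
ft_force: [-3.4, 0.2, 10.5]
grip_force: 5.1
```

```bash
python3 -m handwheel '[[0,0,-5,0],[0,0,-5,0],[0,0,-5,0],[0,0,-5,0]]' 93; python3 -m handwheel '[[0,-6,0,0],[0,-12,0,0],[0,-18,0,0],[0,-24,0,0],[0,-30,0,0],[0,-36,0,0],[0,-42,0,0],[0,-48,0,0],[0,-54,0,0],[0,-60,0,0]]'
python3 - <<'E'
from h import *
w=cam('wrist');cv2.imwrite('pics/w3.png',cv2.resize(w['image'],None,fx=1.4,fy=1.4)[:,:,::-1])
shift(.5308,.1144,.044)
E
```

```text
t: 5.4
tool_pos: [0.4729, -0.0116, 0.0443]
eef_rot: [-3.068, 0.677, 0.0]
ft_force: [-0.1, 0.1, 0.3]
opening: 0.0544
grip_force: 0.0
t: 6.23
tool_pos: [0.4984, 0.0434, 0.0444]
eef_rot: [-3.068, 0.677, 0.0]
ft_force: [0.1, -1.6, -0.7]
opening: 0.0541
grip_force: 0.2
t 6.2833 pos [0.4989 0.044  0.0444] yheading -114.9 tilt [ 0. -0. -1.] open 0.0543 F [ 0.9 -0.3 -0.4]
shift mm [ -0.7 -77.3   0.5]
```

View pics/w3.png

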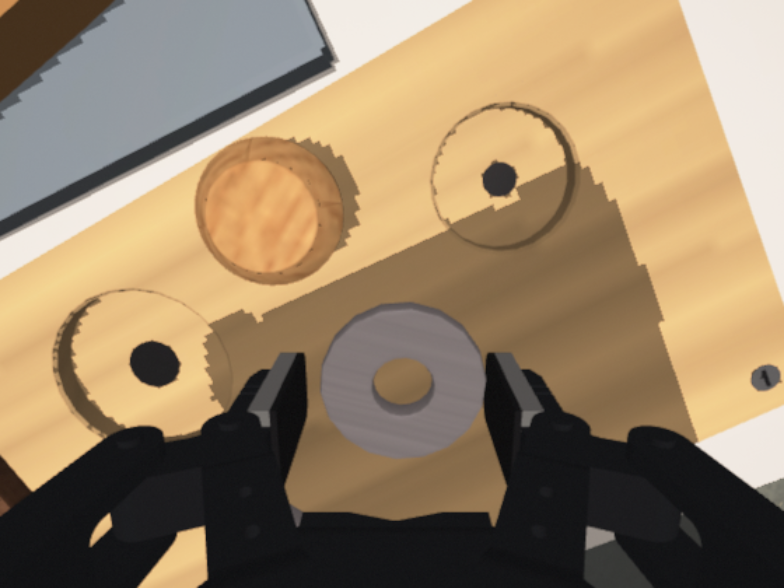

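The washer at (403,381) rides against the trailing pad and the recess hole is at (155,364). I'll check the lateral offset by number.

Run:
```python
from h import *
w=cam('wrist')
W=washers(w,{'L':(403,381,90)})
h=plane(w,np.array([[155,364],[499,179]])/1.4,.020)[:,:2];print(h.round(4),np.linalg.norm(h[0]-h[1]))
b=plane(w,np.array([[403,381]])/1.4,.035)[0];print('washer rel tool');shift(*b[:2],.0444);print('recess');shift(*h[0],.0444)
```

```text
L px [291.5 272.9] axes [111.2 130.1] xy [0.4973 0.0399]
[[ 0.531   0.1149]
 [ 0.5387 -0.0088]] 0.12387575784932195
washer rel tool
t 6.3333 pos [0.4986 0.0436 0.0444] yheading -114.9 tilt [ 0. -0. -1.] open 0.0545 F [ 0.3 -0.6  0.6]
shift mm [0.7 2.4 0. ]
recess
t 6.3333 pos [0.4986 0.0436 0.0444] yheading -114.9 tilt [ 0. -0. -1.] open 0.0545 F [ 0.3 -0.6  0.6]
shift mm [ -0.6 -78.3   0. ]
```

```bash
python3 -m handwheel '[[-0.2,-6,0,0],[-0.4,-12,0,0],[-0.6,-18,0,0],[-0.8,-24,0,0],[-1,-30,0,0],[-1.2,-36,0,0],[-1.3,-42,0,0],[-1.3,-48,0,0],[-1.3,-54,0,0],[-1.3,-60,0,0]]'; python3 -m handwheel '[[0,-3,0,0],[0,-6,0,0],[0,-9,0,0],[0,-12,0,0],[0,-14,0,0],[0,-16,0,0],[0,-18,0,0],[0,-20,0,0],[0,-20.5,0,0],[0,-20.5,0,0]]'
python3 - <<'E'
from h import *
w=cam('wrist');cv2.imwrite('pics/w4.png',cv2.resize(w['image'],None,fx=1.4,fy=1.4)[:,:,::-1])
shift(.5308,.1146,.044)
E
```

```text
t: 7.17
tool_pos: [0.5225, 0.0984, 0.0444]
eef_rot: [3.068, -0.677, -0.0]
ft_force: [0.1, -0.2, -0.2]
opening: 0.054
grip_force: 0.4
t: 8.0
tool_pos: [0.531, 0.1165, 0.0444]
eef_rot: [-3.068, 0.677, -0.0]
ft_force: [0.3, 0.4, 0.3]
opening: 0.0541
grip_force: 0.0
t 8.05 pos [0.5309 0.1164 0.0444] yheading -114.9 tilt [ 0. -0. -1.] open 0.0544 F [ 0.7 -1.  -1. ]
shift mm [0.7 1.7 0.4]
```

View pics/w4.png

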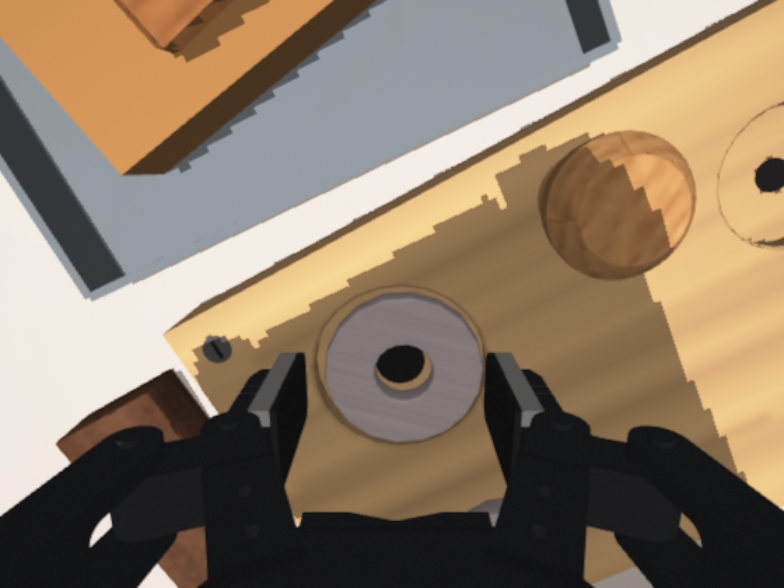

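The large washer is down in its recess: it sits flush at (404,366) with the bore over the floor hole. Next is the small washer.

```bash
python3 -m handwheel '[[0,0,-30,0],[0,0,-55,0],[-20,12,-60,-7],[-61,37,-60,-14],[-61,37,-60,-21],[-61,37,-60,-28],[-61,37,-60,-35],[-61,37,-60,-42],[-61,37,-60,-49],[-61,37,-60,-56]]' 111; python3 -m handwheel '[[0,0,0,-2.8],[0,0,0,-2.8],[0,0,0,-2.8]]'
python3 - <<'E'
from h import *
w=cam('wrist');cv2.imwrite('pics/w5.png',cv2.resize(w['image'],None,fx=1.4,fy=1.4)[:,:,::-1])
shift(.4598,.1084,.06)
E
```

```text
t: 8.88
tool_pos: [0.46, 0.1084, 0.1044]
eef_rot: [3.024, 0.851, 0.0]
ft_force: [-0.3, -0.5, -0.2]
opening: 0.0486
grip_force: 0.0
t: 9.13
tool_pos: [0.46, 0.1085, 0.1044]
eef_rot: [-3.006, -0.912, -0.0]
ft_force: [0.8, -0.4, -0.2]
opening: 0.0483
grip_force: 0.0
t 9.1833 pos [0.46   0.1085 0.1044] yheading -56.2 tilt [ 0.  0. -1.] open 0.0483 F [ 0.4 -0.3 -0.2]
shift mm [-0.2 -0.  44.4]
```

View pics/w5.png

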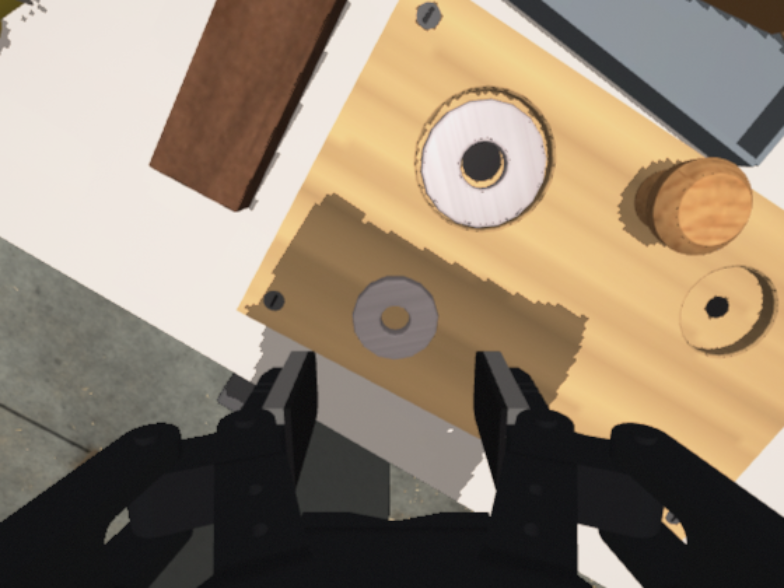

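The large washer sits in its recess at (484,162). The small washer at (396,318) is between the pads, and the small recess hole is at (717,307).

Run:
```python
from h import *
w=cam('wrist')
W=washers(w,{'S':(396,315,48)})
h=plane(w,np.array([[717,307]])/1.4,.020)[:,:2];print(h.round(4))
shift(*W['S'],.047);shift(*h[0],.047)
```

```text
S px [281.9 226.5] axes [59.2 60.5] xy [0.4595 0.1091]
[[ 0.5381 -0.0094]]
t 9.2333 pos [0.46   0.1085 0.1044] yheading -56.2 tilt [ 0.  0. -1.] open 0.048 F [0.6 0.1 0.1]
shift mm [-0.  -0.8 57.4]
t 9.2333 pos [0.46   0.1085 0.1044] yheading -56.2 tilt [ 0.  0. -1.] open 0.048 F [0.6 0.1 0.1]
shift mm [ -0.6 141.4  57.4]
```

```bash
python3 -m handwheel '[[0,0,25,0],[0,0,45,0],[0,0,55,0],[0,0,58,0],[0,0,58,0],[0,0,58,0]]'; python3 -m handwheel '[[0,0,0,0],[0,0,0,0],[0,0,0,0],[0,0,0,0]]' 135;  python3 -m handwheel '[[0,6,0,0],[0,12,0,0],[0,18,0,0],[0,24,0,0],[0,30,0,0],[0,36,0,0],[0,42,0,0],[0,48,0,0],[0,54,0,0],[0,60,0,0]]'
python3 - <<'E'
from h import *
w=cam('wrist');cv2.imwrite('pics/w6.png',cv2.resize(w['image'],None,fx=1.4,fy=1.4)[:,:,::-1])
shift(.5383,-.0091,.046)
E
```

```text
t: 9.73
tool_pos: [0.4604, 0.1086, 0.047]
eef_rot: [3.005, 0.915, 0.001]
ft_force: [0.1, -0.3, 0.5]
opening: 0.0484
grip_force: 0.0
t: 10.07
tool_pos: [0.4602, 0.1085, 0.0468]
eef_rot: [3.005, 0.916, 0.001]
ft_force: [-0.2, -1.0, 0.7]
opening: 0.0401
grip_force: 0.0
t: 10.9
tool_pos: [0.4938, 0.0582, 0.0463]
eef_rot: [-3.005, -0.916, 0.0]
ft_force: [-0.4, -0.3, 0.3]
opening: 0.0405
grip_force: 0.2
t 10.95 pos [0.4944 0.0576 0.0465] yheading -56.1 tilt [ 0.001  0.001 -1.   ] open 0.0398 F [ 0.2 -0.1  0.4]
shift mm [-0.8 79.8  0.5]
```

View pics/w6.png

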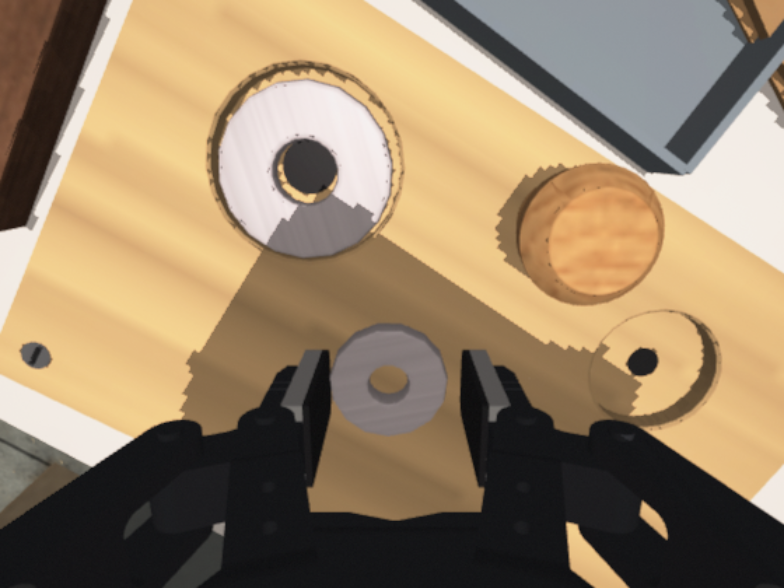

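The small washer at (389,382) rides on the trailing pad, with the recess hole at (642,362).

Run:
```python
from h import *
w=cam('wrist')
b=plane(w,np.array([[389,383]])/1.4,.035)[0];h=plane(w,np.array([[642,362]])/1.4,.020)[0];print(b,h)
shift(*b[:2],.0465);shift(*h[:2],.0465)
```

```text
[0.49230977 0.05913064 0.035     ] [ 0.53881079 -0.0099776   0.02      ]
t 11.0 pos [0.494  0.058  0.0464] yheading -56.1 tilt [ 0.  0. -1.] open 0.0403 F [-0.4  0.  -0.8]
shift mm [-0.8 -1.9 -0.1]
t 11.0 pos [0.494  0.058  0.0464] yheading -56.1 tilt [ 0.  0. -1.] open 0.0403 F [-0.4  0.  -0.8]
shift mm [-0.7 81.4 -0.1]
```

```bash
python3 -m handwheel '[[0,6,0,0],[0,12,0,0],[0,18,0,0],[0,24,0,0],[0,30,0,0],[0,36,0,0],[0,42,0,0],[0,48,0,0],[0,54,0,0],[0,60,0,0]]'; python3 -m handwheel '[[0,3,0,0],[0,6,0,0],[0,9,0,0],[0,12,0,0],[0,15,0,0],[0,17,0,0],[0,19,0,0],[0,21,0,0],[0,22.5,0,0],[0,22.5,0,0]]'
python3 - <<'E'
from h import *
w=cam('wrist');cv2.imwrite('pics/w7.png',cv2.resize(w['image'],None,fx=1.4,fy=1.4)[:,:,::-1])
shift(.5383,-.0093,.046)
E
```

```text
t: 11.83
tool_pos: [0.5273, 0.0084, 0.0464]
eef_rot: [-3.005, -0.916, -0.0]
ft_force: [0.8, 0.3, -0.6]
opening: 0.04
grip_force: 0.2
t: 12.67
tool_pos: [0.5396, -0.01, 0.0464]
eef_rot: [3.005, 0.916, 0.0]
ft_force: [-0.1, 1.2, 0.4]
opening: 0.04
grip_force: 0.0
t 12.7167 pos [ 0.5395 -0.0099  0.0464] yheading -56.1 tilt [ 0.  0. -1.] open 0.0402 F [0.3 0.2 0.3]
shift mm [-0.7 -1.2  0.4]
```

View pics/w7.png

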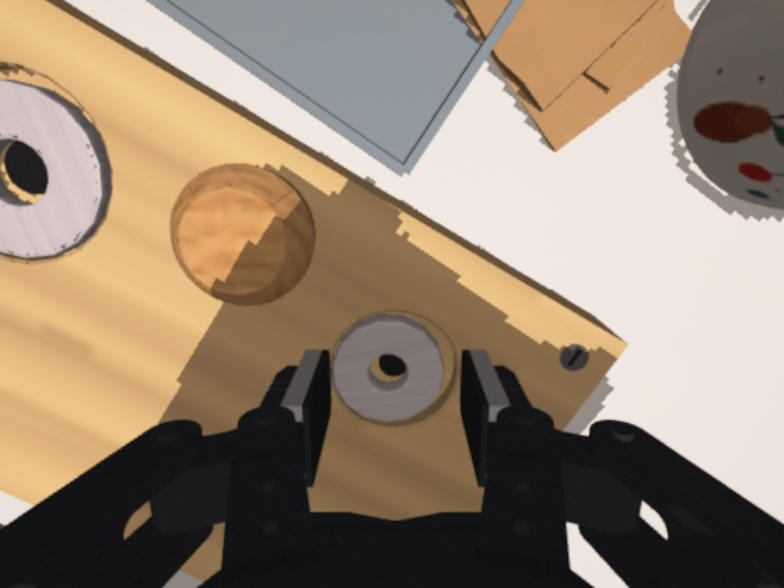

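The small washer has dropped in at (388,368), flush with its recess. I'll lift straight up, clear of everything, and check flatness with the depth map.

```bash
python3 -m handwheel '[[0,0,-20,0],[0,0,-50,0],[0,0,-90,0],[0,0,-130,0],[0,0,-140,0],[-30,-40,-140,0],[-30,-60,-140,0],[-30,-60,-140,0],[-30,-60,-140,0]]'
python3 - <<'E'
from h import *
w=cam('wrist');cv2.imwrite('pics/w8.png',cv2.resize(w['image'],None,fx=1.4,fy=1.4)[:,:,::-1])
z=w['z_map'];v,u=np.mgrid[:420,:560]
P=np.stack([(u-w['cx'])/w['fx']*z,-(v-w['cy'])/w['fy']*z,-z],-1)@w['M'].T+w['o']
for n,c,r0,r1 in(('L',(.5308,.1144),.012,.021),('S',(.5384,-.0093),.009,.014),('board',(.49,.05),0,.02)):
    d=np.hypot(P[...,0]-c[0],P[...,1]-c[1]);q=P[(d>r0)&(d<r1)&(z>0)]
    print(n,len(q),'plane',np.linalg.lstsq(np.c_[q[:,:2]-c,np.ones(len(q))],q[:,2],rcond=None)[0].round(4))
hsv=cv2.cvtColor(w['image'],cv2.COLOR_RGB2HSV)
for n,c,ro in(('L',(.5308,.1144),.028),('S',(.5384,-.0093),.021)):
    d=np.hypot(P[...,0]-c[0],P[...,1]-c[1]);m=((d<ro)&(hsv[...,1]<60)).astype(np.uint8)
    cn=max(cv2.findContours(m,0,2)[0],key=cv2.contourArea);e=cv2.fitEllipse(cv2.convexHull(cn));print(n,plane(w,e[0],.028)[0].round(4),np.round(e[1],1))
print(robot.state()['tool_pos'],robot.state()['t'])
E
```

```text
t: 13.47
tool_pos: [0.4806, 0.0239, 0.1865]
eef_rot: [3.004, 0.918, 0.0]
ft_force: [0.3, -0.4, 0.8]
opening: 0.0404
grip_force: 0.0
L 1758 plane [-0.0017  0.0033  0.0278]
S 559 plane [-0.0028 -0.0038  0.0277]
board 13313 plane [-4.6989 -3.6716  0.1649]
L [0.5299 0.1139 0.028 ] [65.1 69.8]
S [ 0.4568 -0.3498  0.028 ] [ 37.8 373.8]
[0.48137386 0.02342112 0.18652216] 13.5167
```

View pics/w8.png

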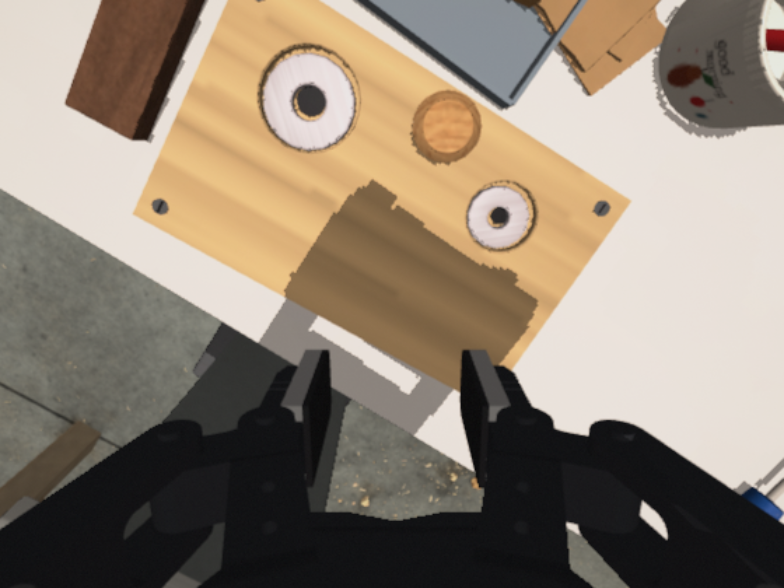

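Both washers, at (309,99) and (501,216), lie level at 28 mm, flush in their recesses. The knob and offcut look undisturbed.

```bash
python3 -c "from workcell import robot;print(robot.sign_off())"
```

```text
the job is handed in; nothing more can be done
None
```

I slid both washers into the recesses of their own size, where they lie flat and flush with the board top by camera and depth check, and handed the job in at about 13.5 s; no verdict came back.

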